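# Close the vent of the tall square cloche

## Robot

A 7-joint arm with a two-finger parallel gripper is mounted at the origin on the work surface. World frame = base frame: x ahead of the robot, y to its left, z up, the work surface at z = 0. Lengths are in m, angles in rad, forces in N, time in s.
With the tool pointing down it reaches from about 0.4 to 0.875 m from the base axis. Payload 6.5 kg.
Tool frame: the origin (TCP) lies midway between the tips of the shut fingers; the grasp point (between the pads) lies 19 mm behind it; z points along the fingers, y is the line along which they close (so a half turn about z gives the same grasp; the last joint's range is limited). The gripper opens to 88 mm and grips with 3 to 60 N. Pads are 18 mm wide; open, the fingers measure 123 mm over their backs; the gripper's body (75 mm by 187 mm) begins 45 mm behind the grasp point.
Start: joints at [1.268, 0.536, -0.004, 1.538, 0.003, 1.067, -0.071], TCP at [0.152, -0.632, 0.239] pointing down, gripper open.
Joint ranges: [-2.7, 2.7], [-0.37, 2.16], [-1.27, 1.26], [0.24, 2.4], [-1.31, 4.45], [0.19, 1.91], [-2.76, 2.76]. Speed limits (rad/s): [2.39, 2.39, 3.14, 3.14, 3.14, 3.14, 3.14].

## Interface

Orientations are given as [roll, pitch, yaw] about the fixed x, y, z axes, in that order (R = Rz(yaw) Ry(pitch) Rx(roll)).
In Python, from bench import manip gives the robot as it stands. Calls block until the motion is done:
- manip.reach(position, orientation): joint-space move of the TCP to a pose.
- manip.movel(position, frame=None, vel=0.15): straight line of the TCP; frame=None keeps the orientation; vel is the mean speed in m/s.
- manip.movej(angles): joint-space move.
- manip.release() and manip.clamp(newtons=None): open the fingers fully, or close them until they stop; newtons is the grip in N (None keeps the last).
- manip.wait(seconds).
- manip.solve_ik(position, orientation): joint angles nearest the present ones, or None.
- manip.get_state(): the state.
- manip.snapshot(name): name is "scene" or "side" or "wrist"; returns a dict with "color" (400x640x3 uint8, red, green, blue), "mtx" (3x3 intrinsics, pixels), "view" (4x4, takes a point from world to camera coordinates). Camera axes: x right, y down, z forward; pixel columns grow to the right and rows downward; lengths in m; the calibration is good to about 2 mm. A picture is of the moment at which its call begins. There is no depth.
A pose or a line that the arm cannot do raises manip.PlanningError and nothing moves.
- manip.job_done(): hands the job in; it is judged then, once.
The state is a dict: "clock": time; "q": joint angles; "qvel": joint speeds; "tau": joint torques, N m; "tool_pos": TCP position; "eef_rot": TCP orientation; "force": force on the tool from outside, world axes, zero at the start; "wrist_torque": the same for the moment, N m; "finger_gap": finger opening in m; "gripper_force": force on a finger pad.
Only numpy, scipy, OpenCV 4.12 (cv2) and the standard library are available. Lean on these libraries where they do the work, as an engineer would, in place of code of your own. Each camera call takes 0.05 s, during which the arm holds its last target. There are 200 camera calls.

## Task

A cold night is coming: close the vent of the taller square-sided cloche by gently pressing its plug all the way down with the fingertips, then draw the hand clear. Do not grip, lift, tip or shove that cloche, and do not touch the other three cloches, whose vents stay open, or the clay pot.

Things in the scene. Friction and masses are not known exactly. Their poses are not given: they have to be found in the camera images.
- square_tall: Clear plastic cloche (upturned cut bottle) over a black potted seedling, square-sided, 86 x 86 mm with rounded edges, 190 mm tall to its flat top, about 0.45 kg (0.3 to 0.65), standing loose on the bench as one piece with its pot. THE ONE TO CLOSE. Origin: centre of its underside, on the bench; z up, x and y square to its sides.
- square_tall_cap (a point): Centre of the upper face of this cloche's vent plug: a black disc 36 mm across and 5 mm thick on a thin stem, in the middle of the cloche's top. Open, its upper face is 15 to 17 mm above the cloche's flat top; closed, 5 mm above it (disc resting on the top). Moves with the plug.
- square_tall_vent (a joint): How far this vent plug is pushed in (m): 0 = fully open, 0.012 = fully closed. It starts between 0 and 0.002. It slides straight down against about 3 N of friction, has no spring, stays where it is left, and meets a firm stop at 0.012: come down slowly (about 20 mm/s) and stop soon after the resistance rises.
- square_short: Clear plastic cloche (upturned cut bottle) over a black potted seedling, square-sided, 86 x 86 mm with rounded edges, 150 mm tall to its flat top, about 0.45 kg (0.3 to 0.65), standing loose on the bench as one piece with its pot. A bystander: leave it alone. Origin: centre of its underside, on the bench; z up, x and y square to its sides.
- square_short_cap (a point): Centre of the upper face of this cloche's vent plug: a black disc 36 mm across and 5 mm thick on a thin stem, in the middle of the cloche's top. Open, its upper face is 15 to 17 mm above the cloche's flat top; closed, 5 mm above it (disc resting on the top). Moves with the plug.
- square_short_vent (a joint): How far this vent plug is pushed in (m): 0 = fully open, 0.012 = fully closed. It starts between 0 and 0.002. It slides straight down against about 3 N of friction, has no spring, stays where it is left, and meets a firm stop at 0.012: come down slowly (about 20 mm/s) and stop soon after the resistance rises.
- round_tall: Clear plastic cloche (upturned cut bottle) over a black potted seedling, round, 88 mm in diameter with a domed shoulder narrowing to a 60 mm flat top, 190 mm tall to its flat top, about 0.45 kg (0.3 to 0.65), standing loose on the bench as one piece with its pot. A bystander: leave it alone. Origin: centre of its underside, on the bench; z up, x and y square to its sides.
- round_tall_cap (a point): Centre of the upper face of this cloche's vent plug: a black disc 36 mm across and 5 mm thick on a thin stem, in the middle of the cloche's top. Open, its upper face is 15 to 17 mm above the cloche's flat top; closed, 5 mm above it (disc resting on the top). Moves with the plug.
- round_tall_vent (a joint): How far this vent plug is pushed in (m): 0 = fully open, 0.012 = fully closed. It starts between 0 and 0.002. It slides straight down against about 3 N of friction, has no spring, stays where it is left, and meets a firm stop at 0.012: come down slowly (about 20 mm/s) and stop soon after the resistance rises.
- round_short: Clear plastic cloche (upturned cut bottle) over a black potted seedling, round, 88 mm in diameter with a domed shoulder narrowing to a 60 mm flat top, 150 mm tall to its flat top, about 0.45 kg (0.3 to 0.65), standing loose on the bench as one piece with its pot. A bystander: leave it alone. Origin: centre of its underside, on the bench; z up, x and y square to its sides.
- round_short_cap (a point): Centre of the upper face of this cloche's vent plug: a black disc 36 mm across and 5 mm thick on a thin stem, in the middle of the cloche's top. Open, its upper face is 15 to 17 mm above the cloche's flat top; closed, 5 mm above it (disc resting on the top). Moves with the plug.
- round_short_vent (a joint): How far this vent plug is pushed in (m): 0 = fully open, 0.012 = fully closed. It starts between 0 and 0.002. It slides straight down against about 3 N of friction, has no spring, stays where it is left, and meets a firm stop at 0.012: come down slowly (about 20 mm/s) and stop soon after the resistance rises.
- clay_pot: Small empty terracotta pot, 70 mm across the rim, 60 mm tall, standing loose beyond the cloches. A bystander: leave it alone. Origin: centre of its underside.
Mind the look-alikes: they are no part of the job. Leave any turquoise look-alike of the square_tall alone.

How it is judged:
On the way:
1. the plug of the tall square cloche is pressed all the way down (value of joint square_tall_vent above 0.0102 m), for 0.2 s.
At the end, for the whole second after the job is handed in: The tall square cloche's vent plug is down to within 1.8 mm of its stop; that cloche stands upright, at rest, within 20 mm of where it began; the other three vents are still open (pushed in less than 4 mm), and those cloches and the clay pot stand upright within 6 mm of where they began (value of joint square_tall_vent above 0.0102 m and distance of square_tall from where it was at the start of the episode below 0.02 m and angle between each of square_tall, square_short, round_tall, round_short, clay_pot's own z axis and vertical below 0.05 rad and linear speed of square_tall below 0.01 m/s and value of joint each of square_short_vent, round_tall_vent, round_short_vent below 0.004 m and distance of each of square_short, round_tall, round_short, clay_pot from where it was at the start of the episode below 0.006 m); the robot touches nothing.
It fails at once if another cloche or the clay pot is touched by the robot (more than 0.5 N) (contact force between any of the fingers, the arm and square_short above 0.5 N or contact force between any of the fingers, the arm and round_tall above 0.5 N or contact force between any of the fingers, the arm and round_short above 0.5 N or contact force between any of the fingers, the arm and clay_pot above 0.5 N).
It fails at once if the tall square cloche is lifted (8 mm), tipped (0.2 rad) or shoved aside (30 mm) (height (world z) of square_tall above 0.008 m or angle between square_tall's own z axis and vertical above 0.2 rad or distance of square_tall from where it was at the start of the episode above 0.03 m).
It fails at once if the thin cloche is struck or pressed roughly (impact over 110 N) (contact force between any of the fingers, the arm and square_tall above 110 N).
It also fails if it takes over 32 s, if anything falls off the work surface, if the arm or the gripper's body presses on something with over 40 N, if the wrist force passes 120 N, or if a joint passes its speed limit or range.

## Working session

There is one attempt and no reset: what is moved stays moved. The work goes in short steps, each a Python script; the robot and the scene stay as the last script left them, time stands still between calls to the robot, and variables do not carry over. Pictures are saved under pics/ and viewed, at most 10 in all, crops included, and the job is handed in when it is done.

```bash
mkdir -p pics
python3 - <<'E'
from bench import manip
import cv2,numpy as np,pickle
d={}
for n in("scene","side"):
    s=manip.snapshot(n);d[n]=s;cv2.imwrite(f"pics/{n}0.png",s["color"][:,:,::-1])
    print(n,np.round(-s["view"][:3,:3].T@s["view"][:3,3],3),s["mtx"][0,0])
pickle.dump(d,open("d0.pkl","wb"))
st=manip.get_state();print(st["clock"],st["force"],st["tool_pos"],st["eef_rot"])
E
```

```text
scene [1.239 0.634 0.733] 422.2916996080966
side [0.138 0.448 0.742] 424.9149976170925
0.1 [-0.50187248  0.14868381 -0.73404227] [ 0.15232101 -0.6313292   0.23792367] [-3.14003840e+00  1.47488917e-04  2.36854703e-01]
```

View pics/scene0.png

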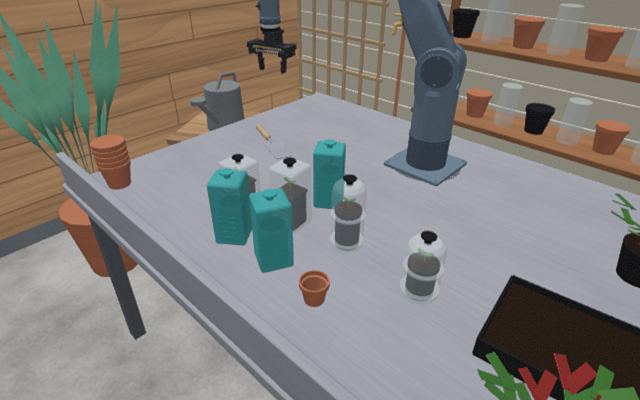

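View pics/side0.png

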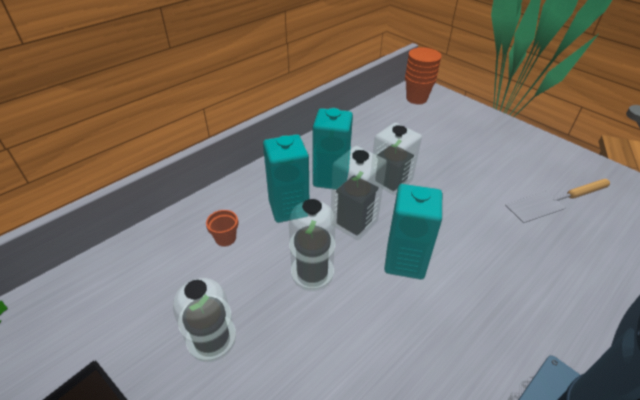

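Scene view: the black caps are at (238,159) and (290,162) on square cloches, and at (350,180) and (429,238) on round ones. The turquoise look-alikes are at (229,175), (270,197) and (329,147). In the side view the caps are at (400,131), (361,157), (312,207) and (195,289). The two square candidates are scene 238/side 400 and scene 290/side 361, and triangulated height will decide between them.

```bash
cat > h.py <<'E'
import cv2,numpy as np
def cap(s,u,v,r=14):
    "centroid of the dark blob of the cap near (u,v)"
    c=s["color"][v-r:v+r+1,u-r:u+r+1].max(2)
    n,l,st,ce=cv2.connectedComponentsWithStats((c<45).astype(np.uint8))
    k=[i for i in range(1,n) if st[i,4]>15]
    i=min(k,key=lambda i:np.hypot(*(ce[i]-r)))
    b=st[i]; return np.array([u-r,v-r])+ce[i],b[2:]
def P(s): return s["mtx"]@s["view"][:3]
def tri(a,pa,b,pb):
    X=cv2.triangulatePoints(P(a),P(b),np.float64(pa),np.float64(pb)).ravel();X=X[:3]/X[3]
    def e(s,p):
        x=P(s)@np.append(X,1);return np.hypot(*(x[:2]/x[2]-p))
    return X,max(e(a,pa),e(b,pb))
E
python3 - <<'E'
import pickle;from h import *
d=pickle.load(open("d0.pkl","rb"));A,B=d["scene"],d["side"]
for a,b in(((238,159),(400,131)),((290,162),(361,157)),((350,180),(312,207)),((429,238),(195,289))):
    pa,sa=cap(A,*a);pb,sb=cap(B,*b);X,e=tri(A,pa,B,pb);print(pa.round(1),sa,pb.round(1),sb,X.round(4),round(e,2))
print("turq")
for a,b in(((229,172),(333,113)),((270,194),(286,141)),((329,144),(419,190))):
    X,e=tri(A,a,B,b);print(a,X.round(3),round(e,1))
print("pot",tri(A,(314,275),B,(222,216)))
a=cv2.resize(A["color"][130:250,200:320],None,fx=3.3,fy=3.3,interpolation=2);b=cv2.resize(B["color"][100:220,310:430],None,fx=3.3,fy=3.3,interpolation=2)
cv2.imwrite("pics/crop.png",np.hstack([a,b])[:,:,::-1])
E
```

```text
Traceback (most recent call last):
  File "h.py", line 7, in cap
    i=min(k,key=lambda i:np.hypot(*(ce[i]-r)))
ValueError: min() iterable argument is empty
```

```bash
sed -i 's/c<45/c<70/' h.py
python3 - <<'E'
import pickle;from h import *
d=pickle.load(open("d0.pkl","rb"));A,B=d["scene"],d["side"]
print(A["color"][150:170,238].max(1),A["color"][155:170,290].max(1))
a=cv2.resize(A["color"][130:250,200:320],None,fx=3.3,fy=3.3,interpolation=2);b=cv2.resize(B["color"][100:220,310:430],None,fx=3.3,fy=3.3,interpolation=2)
cv2.imwrite("pics/crop.png",np.hstack([a,b])[:,:,::-1])
for a,b in(((238,159),(400,131)),((290,162),(361,157)),((350,180),(312,207)),((429,238),(195,289))):
    pa,sa=cap(A,*a);pb,sb=cap(B,*b);X,e=tri(A,pa,B,pb);print(pa.round(1),sa,pb.round(1),sb,X.round(4),round(e,2))
print("turq")
for a,b in(((229,172),(333,113)),((270,194),(286,141)),((329,144),(419,190))):
    X,e=tri(A,a,B,b);print(a,X.round(3),round(e,1))
print("pot",tri(A,(314,275),B,(222,216)))
E
```

```text
[174 175 179 150  84  40  30  39  36  30  18  29 101 138 188 201 199 200
 199 177] [150 157 109  40  39  38  33  36  30  19  15  45 121 165 195]
[237.  157.5] [11  7 56] [399.  130.2] [13 10 91] [ 0.6113 -0.2721  0.1626] 0.14
[289.4 161.4] [12  9 76] [360.  155.9] [ 15  12 133] [ 0.5746 -0.0902  0.2035] 0.1
[349.4 178.9] [14 10 93] [311.4 206.1] [ 18  16 213] [0.5354 0.0819 0.204 ] 0.11
[428.3 236.6] [ 16  13 136] [195.  289.2] [ 21  18 294] [0.5533 0.3187 0.1649] 0.02
turq
(229, 172) [ 0.721 -0.157  0.207] 0.6
(270, 194) [ 0.714 -0.01   0.204] 0.8
(329, 144) [ 0.426 -0.087  0.206] 1.9
pot (array([0.74000199, 0.15692166, 0.07536919]), np.float64(0.20246209044576544))
```

View pics/crop.png

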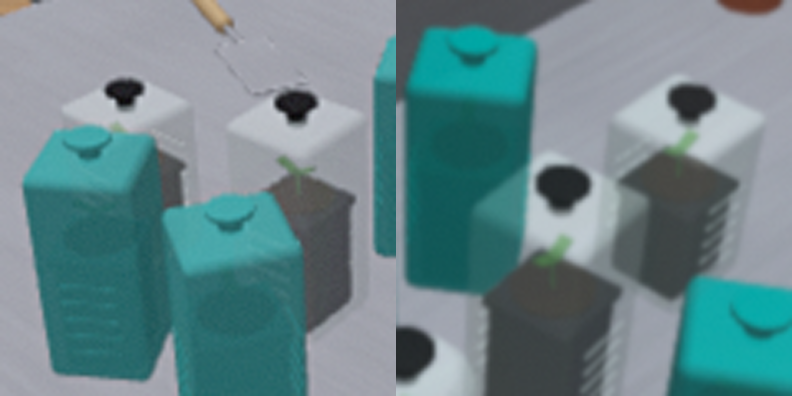

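Target: scene (289,161) / side (360,156), square with its cap at z≈0.204, so it is the tall one at (0.575,-0.090). The other square cloche's cap, at z 0.163, makes it the short one. The crop confirms a clear square body with a black cap, distinct from the turquoise look-alikes. Next I shut the fingers, rise, and go above it for a wrist look.

Run:
```python
from bench import manip
from h import *
import pickle
manip.clamp(5)
p=manip.get_state()["tool_pos"]
manip.movel([p[0],p[1],0.36],vel=0.2)
R=[np.pi,0,0.0]
manip.reach([0.575,-0.090,0.34],R)
st=manip.get_state();print(st["clock"],st["tool_pos"],st["eef_rot"],st["finger_gap"],st["force"])
s=manip.snapshot("wrist");cv2.imwrite("pics/w1.png",s["color"][:,:,::-1]);pickle.dump(s,open("w1.pkl","wb"))
x=P(s)@[0.575,-0.09,.206,1];print(x[:2]/x[2])
```

```text
4.6 [ 0.5749333  -0.09121109  0.33993179] [ 3.14111880e+00  9.17987244e-05 -1.66354565e-03] 0.0005574571127826581 [ 0.78762153 -0.45634265  0.34331883]
[319.56320878 189.04894354]
```

View pics/w1.png

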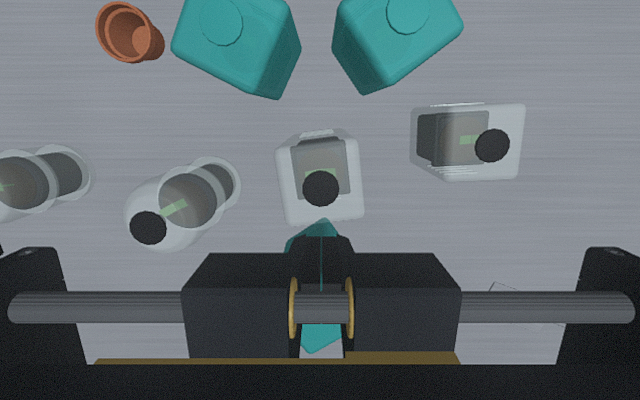

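The wrist view shows the target's cap at (320,188), against a predicted (319.6,189). It sits in the middle of a square clear top, with the turquoise ones well to the side. I'll press now.

Run:
```python
from bench import manip
from h import *
x,y=0.575,-0.0895
manip.movel([x,y,0.218],vel=0.12);manip.wait(0.3)
f0=np.mean([manip.get_state()["force"][2] for _ in range(5)]);z=0.218
while z>0.188:
    z-=0.001
    manip.movel([x,y,z],vel=0.02)
    st=manip.get_state();f=st["force"][2]-f0
    print(round(st["clock"],2),round(z,4),st["tool_pos"].round(4) if hasattr(st["tool_pos"],"round") else st["tool_pos"],round(f,1))
    if abs(f)>14: break
manip.wait(0.3);print(manip.get_state()["force"]-np.array([0,0,f0]))
```

```text
6.37 0.217 [ 0.5749 -0.0895  0.2169] 1.1
6.62 0.216 [ 0.5749 -0.0895  0.2159] 0.7
6.87 0.215 [ 0.5749 -0.0895  0.2149] 0.7
7.12 0.214 [ 0.5749 -0.0895  0.2139] 0.5
7.37 0.213 [ 0.5749 -0.0895  0.2129] 0.7
7.62 0.212 [ 0.5749 -0.0895  0.2119] 0.9
7.87 0.211 [ 0.575  -0.0895  0.2109] -0.2
8.12 0.21 [ 0.575  -0.0895  0.2099] 0.7
8.37 0.209 [ 0.575  -0.0895  0.2089] 0.9
8.62 0.208 [ 0.5749 -0.0895  0.2079] -0.3
8.87 0.207 [ 0.575  -0.0895  0.2069] 0.3
9.12 0.206 [ 0.5751 -0.0895  0.206 ] 0.0
9.37 0.205 [ 0.5751 -0.0895  0.2051] 2.0
9.62 0.204 [ 0.5751 -0.0895  0.204 ] 1.7
9.87 0.203 [ 0.5751 -0.0895  0.2029] 1.7
10.12 0.202 [ 0.5751 -0.0895  0.2019] 2.4
10.37 0.201 [ 0.5751 -0.0895  0.2009] 2.5
10.62 0.2 [ 0.5751 -0.0895  0.1999] 0.9
10.87 0.199 [ 0.5751 -0.0895  0.1989] 2.3
11.12 0.198 [ 0.575  -0.0895  0.1979] 2.2
11.37 0.197 [ 0.575  -0.0895  0.1969] 2.2
11.62 0.196 [ 0.575  -0.0895  0.1959] 1.8
11.87 0.195 [ 0.5751 -0.0895  0.1955] 5.9
12.12 0.194 [ 0.5752 -0.0895  0.1954] 13.6
12.37 0.193 [ 0.5756 -0.0895  0.1954] 21.6
[-5.19164995  0.25533053 20.05199995]
```

Contact came at about 0.2055 and the firm stop at 0.1954, so the plug is home. I'll hold briefly, withdraw straight up, and check.

Run:
```python
from bench import manip
from h import *
manip.movel([0.575,-0.0895,0.215],vel=0.03)
manip.movel([0.575,-0.0895,0.34],vel=0.12)
w=manip.snapshot("wrist");A=manip.snapshot("scene");B=manip.snapshot("side")
print(manip.get_state()["clock"],manip.get_state()["force"])
o=np.hstack([cv2.resize(s["color"][r:r+160,c:c+160],(400,400),interpolation=2) for s,r,c in((w,100,240),(B,90,290))])
cv2.imwrite("pics/end.png",o[:,:,::-1])
x=P(B)@[.575,-.09,.195,1];print("pred side",x[:2]/x[2])
for p in((360,158),(400,131),(312,207),(195,289)):
    print(cap(B,*p))
```

```text
14.8917 [ 0.32708455  0.06391136 -1.53142742]
pred side [359.50461848 159.03770013]
(array([359.79032258, 159.72580645]), array([ 15,  11, 124], dtype=int32))
(array([398.98901099, 130.20879121]), array([13, 10, 91], dtype=int32))
(array([311.37440758, 206.18483412]), array([ 18,  16, 211], dtype=int32))
(array([195.01365188, 289.18088737]), array([ 21,  18, 293], dtype=int32))
```

View pics/end.png

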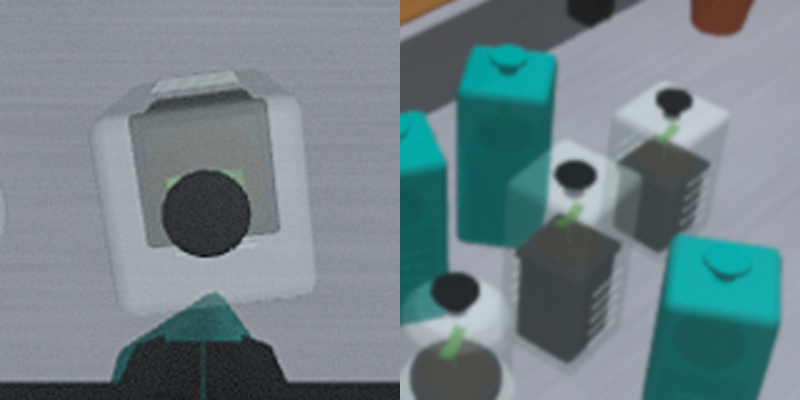

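The target's cap moved down from row 155.9 to 159.7 in the side view and now sits flat on the top. The cloche is upright and in place, the other caps haven't moved, and the hand is clear.

```bash
python3 -c "
from bench import manip
print(manip.job_done())"
```

```text
the job is handed in; nothing more can be done
None
```

The tall square cloche's vent plug is pressed down to its firm stop (about 20 N at most), the hand is clear, the other three vents look unchanged in the images, and the job is handed in; no verdict was returned.

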